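Load the drive discs through the transfer lock

TASK

Send all the three-hole metal discs to the clean side through the transfer lock on the bench. First feel that the lock's inner door is shut by pressing its handle down with the fingers until it is firmly home, and only then slide the outer door (the top hatch) fully open, turn each disc so that its holes meet the three studs in the chamber and slide it all the way down, stacking them on the same studs. Then slide the outer door fully shut, press the purge button right down, and lastly raise the inner door all the way up; never have both doors open, and leave the other things on the bench alone.

Things in the scene. Friction and masses are not known exactly. Their poses are not given: they have to be found in the camera images.
- lock_front (a point): Top edge of the front wall of the transfer lock (fixed white low box), at mid-chamber. Axes: z up, x to the back, y along the lock to its tunnel. Chamber middle 81 mm along +x. Chamber 150 x 150 mm inside, floor 30 mm, wall tops 78 mm above the bench, 8 mm high rails along front and back. Lock 162 mm deep; from its chamber's middle it runs 129 mm to +y (with tunnel) and 281 mm to -y
- inner_handle (a point): Middle of the upper face of the inner door's handle, a dark bar 42 mm (lock x) x 16 mm (y) x 12 mm high on a 16 mm wide stem. The inner door is an upright gate in the chamber's +y end: up opens, down shuts; shut, this point is 102 mm above the bench, 87 mm to +y of mid-chamber. It stays where it is left (3 N pushes it down, 6 N raises it) and stops dead at both ends
- inner_door (a joint): How far the inner door is raised (m): 0 shut, 0.040 fully open. It may start ajar by up to 25 mm, or shut
- outer_handle (a point): Centre of the outer door's upright handle fin: 70 mm long (lock x), 12 mm thick (lock y), 34 mm high; it stands on the middle of the outer door, and its upper edge is 15 mm above this point, 120 mm above the bench. The outer door is a flat hatch, 150 x 154 x 7 mm, that closes the chamber from above and slides along the lock's -y to open; 2.5 N of friction
- outer_door (a joint): How far the outer door is open (m): 0 shut, 0.157 fully open, towards the lock's -y
- stud_base (a point): Stud plate fixed on the chamber floor: origin at the centre of its underside (30 mm above the bench), z up. Round plate 72 mm across, 4 mm thick, with three upright studs 7 mm thick, round-ended, 21 mm from the centre, at 0, 120 and 240 degrees from this frame's x; tips 46 mm above the origin. Discs rest on the plate, then on one another
- disc_1_centre (a point): Centre (half-way up) of a loose flat dark steel disc, 64 mm across, 10 mm thick, 0.09 kg, with three through holes for the studs, 11 mm wide, at 21 mm from the centre, at angles 0, 120 and 240 degrees from this frame's x. None if it is absent: two to four of the discs are there
- disc_2_centre (a point): as disc_1
- disc_3_centre (a point): as disc_1
- disc_4_centre (a point): as disc_1
- purge_top (a point): Middle of the upper face of the purge button, a round black cap 26 mm across, on top of the lock's -y end; pressed straight down 6 mm with 5 N, springs back
- purge (a joint): How far the purge button is pressed (m): 0 up, 0.006 right down
- tape_centre (a point): Bystander: centre of a roll of amber tape, 62 mm across, 19 mm high, lying among the discs. Leave it
- spare_lens: Bystander: lens 76 mm high, behind the lock. Leave it
- flux_bottle: Bystander: dropper bottle 92 mm high, behind the lock. Leave it
- swab_box: Bystander: small carton 52 x 82 x 30 mm, behind the lock. Leave it
Not all that is in view belongs to the job. What is shaped like the part that bears disc_1_centre but red or white is not meant.

How it is judged (in metres and radians):
On the way, in this order (a step that is already met when the one before it is completed fails the run):
1. the inner door's handle is pressed by the fingers (over 3 N) with the inner door fully home (within 3 mm) and the outer door still shut (contact force between the fingers and inner_door above 3 N and value of joint inner_door below 0.003 m and value of joint outer_door below 0.01 m), for 0.1 s.
2. the outer door is slid fully open (within 10 mm) (value of joint outer_door above 0.147 m), for 0.2 s.
3. every disc present is down on the studs (horizontal distance between each of disc_1_centre, disc_2_centre, disc_3_centre, disc_4_centre and stud_base below 0.005 m and z of each of disc_1_centre, disc_2_centre, disc_3_centre, disc_4_centre in the frame of stud_base below 0.042 m and angle between each of disc_1_centre, disc_2_centre, disc_3_centre, disc_4_centre's own z axis and vertical below 0.08 rad), for 0.3 s.
4. the outer door is slid fully shut again (within 5 mm) (all of step 3 and value of joint outer_door below 0.005 m), for 0.2 s.
5. the purge button is pressed right down with both doors shut (value of joint purge above 0.0045 m and value of joint outer_door below 0.005 m and value of joint inner_door below 0.004 m), for 0.05 s.
6. the inner door is raised fully open (within 7 mm) with the outer door shut (value of joint inner_door above 0.033 m and value of joint outer_door below 0.005 m), for 0.2 s.
At the end, for the whole second after the job is handed in: Every disc present lies on the studs at rest (centre within 5 mm of the plate's axis and at most 42 mm above its underside, tilt under 0.08 rad); outer door within 5 mm of shut; inner door raised to within 7 mm of fully open; purge button up again (all of step 3 and all of step 6 and value of joint purge below 0.003 m and linear speed of each of disc_1, disc_2, disc_3, disc_4 below 0.02 m/s); the robot touches nothing.
It fails at once if both doors open at once: the outer door more than 10 mm open while the inner door is raised more than 5 mm (value of joint outer_door above 0.01 m and value of joint inner_door above 0.005 m).
It fails at once if the purge button is pressed while the outer door is open (value of joint purge above 0.0045 m and value of joint outer_door above 0.01 m).
It fails at once if a bystander is shifted more than 50 mm (distance of any of tape_centre, spare_lens, flux_bottle, swab_box from where it was at the start of the episode above 0.05 m).
Of disc_1, disc_2, disc_3, disc_4 only 2 to 4 are there at a start; the rules pass over those that are not, and their reading is None.
At some moment in a run one of disc_1, disc_2, disc_3, disc_4 may be knocked a few centimetres aside while the robot is not near it.
It also fails if it takes over 210 s, if anything falls off the work surface, if the arm or the gripper's body presses on something with over 40 N, if the wrist force passes 120 N, or if a joint passes its speed limit or range.

ROBOT

A 6-joint arm with a two-finger parallel gripper is mounted at the origin on a cart in front of the work surface, level with it; the furniture and walls round the work are solid. World frame = base frame: x ahead of the robot, y to its left, z up, the work surface at z = 0. Lengths are in m, angles in degrees, forces in N, time in s.
With the tool pointing down it reaches from about 0.325 to 0.9 m from the base axis. Payload 6.1 kg.
Tool frame: the origin (TCP) lies midway between the tips of the shut fingers; the grasp point (between the pads) lies 19 mm behind it (manip.tcp_to_grasp is the distance from the TCP to the grasp point, in m); z points along the fingers, y is the line along which they close (so a half turn about z gives the same grasp; the last joint's range is limited). The gripper opens to 85 mm and grips with 20 to 120 N. Pads are 22 mm wide; open, the fingers measure 114 mm over their backs; the gripper's body (76 mm by 85 mm) begins 54 mm behind the grasp point. The pads swing forward as they close: fully open they stand 13 mm farther back than shut.
Start: joints at [-80.163, 12.628, 87.462, -0, 79.91, -7.225], TCP at [0.183, -0.597, 0.231] pointing down, gripper open.
Joint ranges: [-170.65, 170.65], [-52.31, 119.04], [5.05, 147.46], [-71.25, 251.25], [11.57, 151.72], [-153.62, 153.62]. Speed limits (degrees/s): [147.25, 147.25, 172.46, 180, 180, 180].

INTERFACE

Orientations are given as [roll, pitch, yaw] about the fixed x, y, z axes, in that order (R = Rz(yaw) Ry(pitch) Rx(roll)).
In Python, from plant import manip, snapshot, camera_info, order gives the robot as it stands.
- The arm moves only by the tool drive_tool, never from a script. Its argument "commands" is text: rows parted by semicolons, each of 5 numbers parted by spaces: the shift along the tool's x, y, z in mm, then the turn about the tool's z in degrees, then the finger opening in mm, from 0 to 85.4. In form: x y z turn claw; .... A call has 1 to 20 rows; each row shifts and turns the commanded pose from where the row before left it, along the tool's axes as they then stand; what a row does not reach is not made up. A row lasts 1/10 s, in which the tool goes at most 50 mm and 8.59 degrees, less where a joint would pass 70% of its speed; a pose out of reach is approached as far as the arm can. A call with a gripper value outside its range is refused whole. The fingers move at their own pace and stop on an object; "squeeze" is the grip in N (left out, the last holds). Time passes only in rows, so rows that do not move let the fingers close. It gives the time, the measured TCP pose, the force, the opening and the grip force at its end, in the units of the state.
- manip.sense(): the state, without advancing time (a new reading comes with each control period).
- snapshot(name): name is "scene" or "top" or "wrist"; returns the picture (384x512x3 uint8, red, green, blue); there is no depth.
- camera_info(name): a dict with "camera_matrix" (3x3 intrinsics, pixels), "position" and "attitude" of the camera in the world. Camera axes: x right, y up, looking along -z (the intrinsics and any distortion apply to the point x, -y, -z); pixel columns grow to the right and rows downward; lengths in m; the calibration is good to about 2 mm. A picture is of the moment at which its call begins: read the wrist's pose just before it. camera_info takes no time and is no camera call; for the wrist camera it gives the pose at the moment of the call.
- order.hand_in(): hands the job in; it is judged then, once.
The state is a dict: "clock": time; "joints": joint angles; "dq": joint speeds; "tau": joint torques, N m; "tool_pos": TCP position; "orientation": TCP orientation; "contact_force": force on the tool from outside, world axes, zero at the start; "torque": the same for the moment, N m; "width": finger opening in m; "finger_force": force on a finger pad.
Only numpy, scipy, OpenCV 4.12 (cv2) and the standard library are available. Lean on these libraries where they do the work, as an engineer would, in place of code of your own. Each camera call takes 0.05 s, during which the arm holds its last target. There are 200 camera calls.

## Working session

There is one attempt and no reset: what is moved stays moved. The work goes in short steps, Python scripts to look and compute and a tool call to move; the robot and the scene stay as the last step left them, time stands still between calls to the robot, and variables do not carry over. Pictures are saved under pics/ and viewed, at most 14 in all, crops included, and the job is handed in when it is done.

Besides the shell and the picture viewer there is one more tool, called after ">>>" by a JSON object that holds its "method" and its "body", one argument or row to a line. drive_tool: Moves the arm, as the interface text tells. Its arguments: {"type":"object","properties":{"commands":{"type":"string"},"squeeze":{"type":"number"}},"required":["commands"]}

```bash
ls; mkdir -p pics; python3 - <<'E'
from plant import manip, snapshot, camera_info
import cv2
print(manip.sense())
for n in("scene","top","wrist"):
    i=camera_info(n); print(n,i)
    cv2.imwrite(f"pics/{n}0.png",snapshot(n)[:,:,::-1])
E
```

```text
pics
{'clock': 0.0, 'joints': array([-8.01620433e+01,  1.26757719e+01,  8.75267998e+01,  9.62393594e-05,
        7.99107057e+01, -7.22672306e+00]), 'dq': array([-0.0372376 ,  0.02116591,  0.07551582, -0.03917016, -0.0745804 ,
        0.02148495]), 'tau': array([-2.52996550e-03, -4.96913910e+01, -3.89393342e+01, -3.97428976e-04,
        1.13269215e-02,  8.70216752e-06]), 'tool_pos': array([ 0.18327968, -0.59687834,  0.23018396]), 'orientation': array([-1.79887634e+02, -1.43438013e-02,  1.70646487e+01]), 'contact_force': array([ 0.07242572, -0.1957767 ,  0.47414569]), 'torque': array([-0.03268918,  0.04720911, -0.01721491]), 'finger_force': 0.0, 'width': 0.0854406927751008}
scene {'camera_matrix': array([[401.83195535,   0.        , 255.14930746],
       [  0.        , 401.83195535, 188.77335927],
       [  0.        ,   0.        ,   1.        ]]), 'position': array([0.00893415, 0.73053471, 0.95487351]), 'attitude': array([  50.27012558,    0.54061958, -143.90734335])}
top {'camera_matrix': array([[478.12946571,   0.        , 258.02529731],
       [  0.        , 478.12946571, 188.60234066],
       [  0.        ,   0.        ,   1.        ]]), 'position': array([ 0.43652976, -0.10812713,  1.44019484]), 'attitude': array([  6.68412678,  -0.13849345, -90.96007465])}
wrist {'camera_matrix': array([[314.67524206,   0.        , 252.3585902 ],
       [  0.        , 314.67524206, 192.90558865],
       [  0.        ,   0.        ,   1.        ]]), 'position': array([ 0.25187037, -0.57672031,  0.37314364]), 'attitude': array([-16.20129823,   0.1384688 , -72.96303947])}
```

View pics/top0.png

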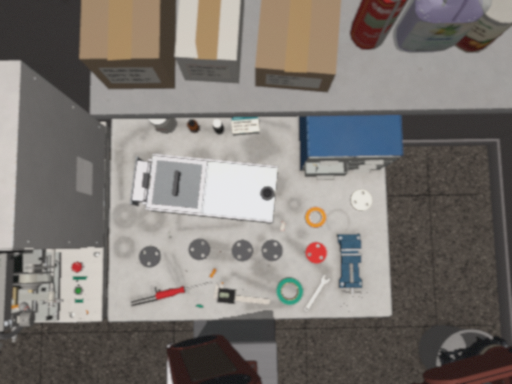

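View pics/scene0.png

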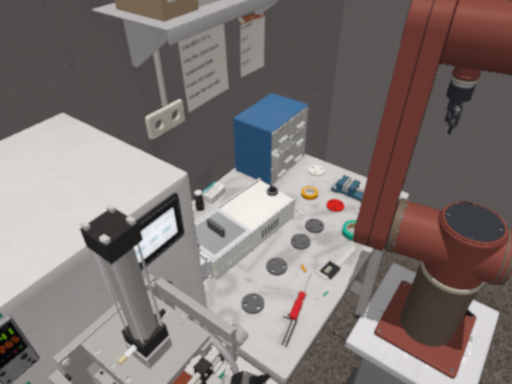

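```bash
cat > h.py <<'E'
import numpy as np, cv2
from scipy.spatial.transform import Rotation as Ro
from plant import manip, snapshot, camera_info, order
def cam(n): 
    i=camera_info(n); return np.array(i["camera_matrix"]),np.array(i["position"]),Ro.from_euler("xyz",i["attitude"],degrees=True).as_matrix()
def ray(c,uv):
    K,p,R=c; d=np.array([(uv[0]-K[0,2])/K[0,0],-(uv[1]-K[1,2])/K[1,1],-1.]); d=R@d; return p,d/np.linalg.norm(d)
def onz(c,uv,z):
    p,d=ray(c,uv); return p+d*(z-p[2])/d[2]
def proj(c,P):
    K,p,R=c; q=R.T@(np.array(P)-p); return np.array([K[0,2]+K[0,0]*q[0]/-q[2],K[1,2]-K[1,1]*q[1]/-q[2]])
def tri(rays):
    A=np.zeros((3,3));b=np.zeros(3)
    for p,d in rays:
        M=np.eye(3)-np.outer(d,d);A+=M;b+=M@p
    x=np.linalg.solve(A,b); return x,[np.linalg.norm((np.eye(3)-np.outer(d,d))@(x-p)) for p,d in rays]
def blobs(m,lo,hi):
    n,l,s,c=cv2.connectedComponentsWithStats(m.astype(np.uint8)); 
    return [(c[i].round(1),s[i].tolist(),l==i) for i in range(1,n) if lo<=s[i,4]<=hi]
E
python3 - <<'E'
from h import *
im=cv2.imread("pics/top0.png"); c=cam("top")
g=im.max(2)
for b in blobs(g<95,20,1500):
    u=b[0]
    if 105<u[0]<390 and 115<u[1]<320: print(u,b[1][2:],onz(c,u,0.01).round(3))
print("corners",[onz(c,p,.078).round(3) for p in [(151,157),(277,167),(274,221),(146,208)]])
a=cv2.resize(im[110:320,105:395],None,fx=2.7,fy=2.7,interpolation=cv2.INTER_CUBIC)
cv2.imwrite("pics/topz.png",a)
s=cv2.imread("pics/scene0.png")[150:360,180:420]
cv2.imwrite("pics/scz.png",cv2.resize(s,None,fx=2.8,fy=2.8,interpolation=cv2.INTER_CUBIC))
E
```

```text
[193.  125.7] [11, 12, 96] [0.801 0.081 0.01 ]
[219.1 129.7] [10, 8, 52] [0.787 0.001 0.01 ]
[176.8 183.2] [7, 24, 92] [0.624 0.13  0.01 ]
[146.7 180.6] [5, 14, 42] [0.634 0.221 0.01 ]
[267.  192.8] [11, 11, 93] [ 0.591 -0.141  0.01 ]
[227.1 295.7] [17, 14, 152] [ 0.289 -0.018  0.01 ]
corners [array([0.693, 0.194, 0.078]), array([ 0.658, -0.17 ,  0.078]), array([ 0.503, -0.158,  0.078]), array([0.546, 0.206, 0.078])]
```

View pics/topz.png

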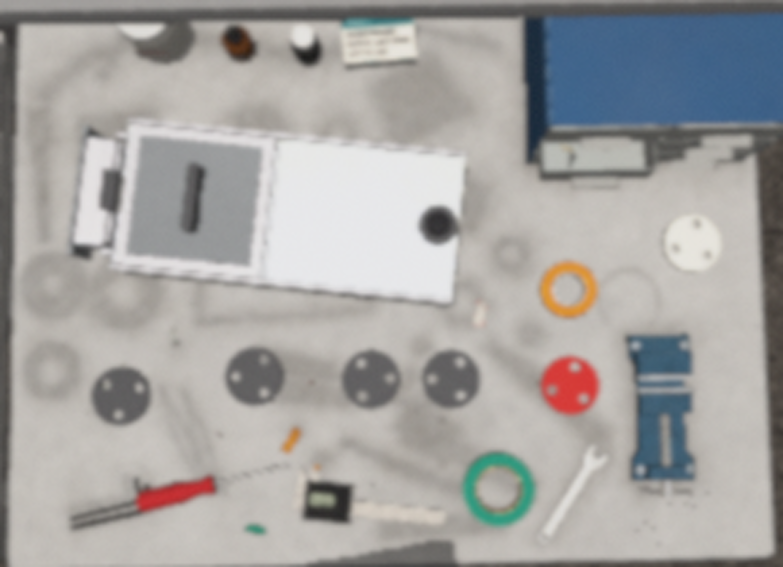

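View pics/scz.png

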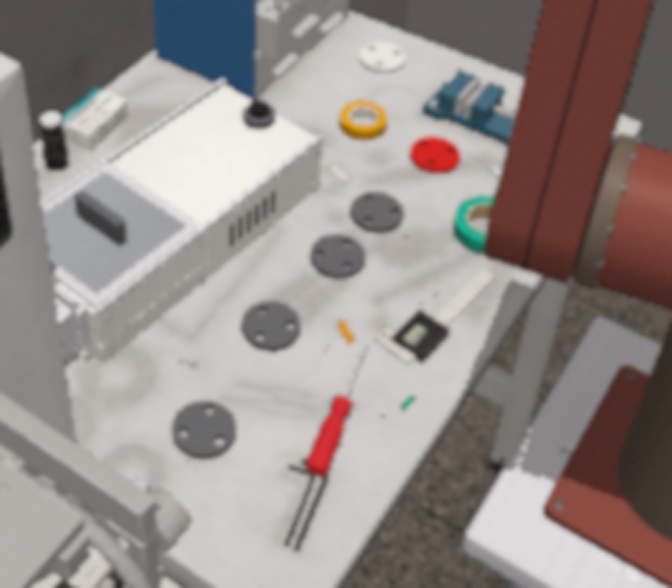

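Top view: four dark discs at about (150,257), (200,249), (243,250) and (272,250). The red one (316,252) and the white one (361,200) are not wanted. The fin is at (177,183), the inner handle at (147,181) and the purge button at (267,193). The lock is yawed about -5.5°. The zooms agree, so I'm moving over the lock for a close look.

>>> {"method": "drive_tool", "body": {
  "commands": "0 0 0 -7.5 85; 0 0 0 -7.5 85; 19 -44 0 -7.5 0;19 -44 0 0 0;19 -44 0 0 0;19 -44 0 0 0;19 -44 0 0 0;19 -44 0 0 0;19 -44 0 0 0;19 -44 0 0 0;19 -44 0 0 0;19 -44 0 0 0;19 -44 0 0 0;19 -44 0 0 0;19 -44 0 0 0;19 -44 0 0 0;19 -44 0 0 0;19 -44 0 0 0;19 -44 0 0 0;0 0 0 0 0",
  "squeeze": 40
}}

```text
clock: 2.15
tool_pos: [0.1172, -0.0933, 0.2975]
orientation: [-164.7, -2.8, 39.6]
contact_force: [-0.3, -0.5, -0.1]
width: 0.0001
finger_force: 0.0
```

```bash
python3 - <<'E'
from h import *
s=manip.sense();print(s["clock"],s["tool_pos"],s["orientation"],s["width"],s["contact_force"])
c=cam("wrist");np.save("c1.npy",np.array(c,dtype=object),allow_pickle=True)
cv2.imwrite("pics/w1.png",snapshot("wrist")[:,:,::-1]);print(c[1])
E
```

```text
2.15 [ 0.11723454 -0.09326415  0.29753443] [-164.6990093    -2.84602182   39.56314533] 6.434926184015988e-05 [-0.32633047 -0.53086738 -0.14959593]Traceback (most recent call last):
  File "<stdin>", line 3, in <module>
ValueError: could not broadcast input array from shape (3,3) into shape (3,)
```

The turn sign is opposite to what I assumed: a positive turn lowers yaw. I'm bringing the arm back into its comfortable reach.

>>> {"method": "drive_tool", "body": {
  "commands": "36 18 0 0 0;36 18 0 0 0;36 18 0 0 0;36 18 0 0 0;36 18 0 0 0;36 18 0 0 0;36 18 0 0 0;36 18 0 0 0;0 0 0 0 0"
}}

```text
clock: 3.05
tool_pos: [0.4306, -0.0176, 0.2699]
orientation: [-164.5, -2.8, 39.4]
contact_force: [-0.8, -0.3, -1.2]
width: 0.0
finger_force: 0.0
```

```bash
python3 - <<'E'
from h import *
s=manip.sense();print(s["clock"],s["joints"].round(2),s["tool_pos"])
R=Ro.from_euler("xyz",s["orientation"],degrees=True).as_matrix();print(R.round(3))
E
```

```text
3.05 [-20.83  -7.9  105.85  10.04  94.25  29.05] [ 0.43064878 -0.01763003  0.26985826]
[[ 0.772  0.622 -0.134]
 [ 0.634 -0.736  0.237]
 [ 0.049 -0.268 -0.962]]
```

>>> {"method": "drive_tool", "body": {
  "commands": "-34 21 -19 0 0;-34 21 -19 0 0;-34 21 -19 0 0;-34 21 -19 0 0;-34 21 -19 0 0;-34 21 -19 0 0;-34 21 -19 0 0;-34 21 -19 0 0;-34 21 -19 0 0;-34 21 -19 0 0;-34 21 -19 0 0;-34 21 -19 0 0;-7 38 -11 0 0;-7 38 -11 0 0;-7 38 -11 0 0;-7 38 -11 0 0;-7 38 -11 0 0;0 0 0 0 0"
}}

```text
clock: 4.85
tool_pos: [0.3846, -0.673, 0.3948]
orientation: [-164.4, -2.9, 39.2]
contact_force: [1.2, -1.2, -3.2]
width: -0.0003
finger_force: 0.0
```

```bash
cat > st.py <<'E'
from h import *
s=manip.sense();print(s["clock"],"q",s["joints"].round(1),"p",s["tool_pos"].round(4),"o",s["orientation"].round(2),"F",s["contact_force"].round(1),"w",round(s["width"]*1e3,1))
R=Ro.from_euler("xyz",s["orientation"],degrees=True).as_matrix();print("toolz",R[:,2].round(3),"az",np.degrees(np.arctan2(R[1,2],R[0,2])).round(1))
E
python3 st.py
```

```text
4.85 q [-65.5  55.9  10.1  -1.6 129.7 -16. ] p [ 0.3846 -0.673   0.3948] o [-164.4    -2.92   39.24] F [ 1.2 -1.2 -3.2] w -0.3
toolz [-0.132  0.239 -0.962] az 118.9
```

>>> {"method": "drive_tool", "body": {
  "commands": "-3 19 -6 0 0;-3 19 -6 0 0;-3 19 -6 0 0;-3 19 -6 0 0;0 0 0 0 0"
}}

```text
clock: 5.35
tool_pos: [0.3996, -0.6921, 0.3845]
orientation: [-167.2, -2.4, 39.4]
contact_force: [-1.0, -0.0, -0.4]
width: -0.0
finger_force: 0.0
```

```bash
python3 st.py
```

```text
5.35 q [-65.2  59.2   5.3  -1.2 128.4 -15.6] p [ 0.3996 -0.6921  0.3845] o [-167.25   -2.41   39.44] F [-1.  -0.  -0.4] w -0.0
toolz [-0.109  0.196 -0.974] az 118.9
```

>>> {"method": "drive_tool", "body": {
  "commands": "-6 38 -9 0 0;-6 38 -9 0 0;-6 38 -9 0 0;-6 38 -8 0 0;-6 38 -8 0 0;-6 38 -8 0 0;0 0 0 0 0"
}}

```text
clock: 6.05
tool_pos: [0.4361, -0.7493, 0.3234]
orientation: [-175.0, -1.1, 39.7]
contact_force: [0.6, 0.2, 0.3]
width: -0.0001
finger_force: 0.0
```

```bash
python3 st.py
```

```text
6.05 q [-64.9  62.8   5.3  -0.2 117.1 -14.7] p [ 0.4361 -0.7493  0.3234] o [-174.98   -1.13   39.65] F [0.6 0.2 0.3] w -0.1
toolz [-0.041  0.08  -0.996] az 117.0
```

>>> {"method": "drive_tool", "body": {
  "commands": "-8 38 -3 0 0;-8 38 -3 0 0;-8 38 -2 0 0;0 0 0 0 0"
}}

```text
clock: 6.45
tool_pos: [0.449, -0.7813, 0.293]
orientation: [-179.0, -0.5, 39.7]
contact_force: [-0.2, 0.6, -0.5]
width: 0.0002
finger_force: 0.0
```

```bash
python3 st.py
```

```text
6.45 q [-65.2  64.6   5.2   0.2 111.3 -14.8] p [ 0.449  -0.7813  0.293 ] o [-178.96   -0.45   39.66] F [-0.2  0.6 -0.5] w 0.2
toolz [-0.005  0.019 -1.   ] az 106.2
```

>>> {"method": "drive_tool", "body": {
  "commands": "-6 32 0 0 0;0 0 0 0 0"
}}

```text
clock: 6.65
tool_pos: [0.454, -0.7902, 0.2852]
orientation: [179.8, -0.2, 39.7]
contact_force: [-0.4, -0.3, -0.9]
width: 0.0001
finger_force: 0.0
```

```bash
python3 st.py
```

```text
6.65 q [-65.2  65.2   5.2   0.3 109.5 -14.8] p [ 0.454  -0.7902  0.2852] o [179.77  -0.23  39.68] F [-0.4 -0.3 -0.9] w 0.1
toolz [ 0.006 -0.001 -1.   ] az -5.2
```

>>> {"method": "drive_tool", "body": {
  "commands": "9 -44 0 0 0;9 -44 0 0 0;9 -44 0 0 0;9 -44 0 0 0;9 -44 0 0 0;9 -44 0 0 0;9 -44 0 0 0;0 0 0 7.5 0;0 0 0 7.5 0;0 0 0 7.5 0;0 0 0 7.5 0;0 0 0 7.5 0;0 0 0 7.5 0;0 0 0 0 0"
}}

```text
clock: 8.05
tool_pos: [0.3316, -0.5622, 0.29]
orientation: [179.9, -0.4, -5.4]
contact_force: [0.3, -0.2, -0.7]
width: 0.0003
finger_force: 0.0
```

>>> {"method": "drive_tool", "body": {
  "commands": "14 -45 2 0 0;14 -45 2 0 0;14 -45 2 0 0;14 -45 2 0 0;14 -45 2 0 0;14 -45 2 0 0;14 -45 2 0 0;14 -45 2 0 0;14 -45 2 0 0;14 -45 2 0 0;14 -45 2 0 0;14 -45 2 0 0;14 -45 2 0 0;14 -45 2 0 0;14 -45 2 0 0;0 0 0 0 0"
}}

```text
clock: 9.65
tool_pos: [0.6042, 0.0957, 0.26]
orientation: [-179.9, -0.3, -4.8]
contact_force: [0.8, -0.9, -0.4]
width: -0.0003
finger_force: 0.0
```

```bash
python3 st.py; cat >> h.py <<'E'
import pickle
def shot(name):
    c=cam("wrist");im=np.ascontiguousarray(snapshot("wrist")[:,:,::-1]);cv2.imwrite(f"pics/{name}.png",im);pickle.dump(c,open(f"pics/{name}.pkl","wb"));return c,im
def load(name): return pickle.load(open(f"pics/{name}.pkl","rb")),cv2.imread(f"pics/{name}.png")
E
python3 -c "
from h import *
print(shot('w1')[0][1])"
```

```text
9.65 q [ 1.6  9.5 87.9  0.1 82.2 96.4] p [0.6042 0.0957 0.26  ] o [-179.89   -0.34   -4.79] F [ 0.8 -0.9 -0.4] w -0.3
toolz [ 0.006  0.001 -1.   ] az 13.3
[0.67472363 0.08906099 0.40324183]
```

View pics/w1.png

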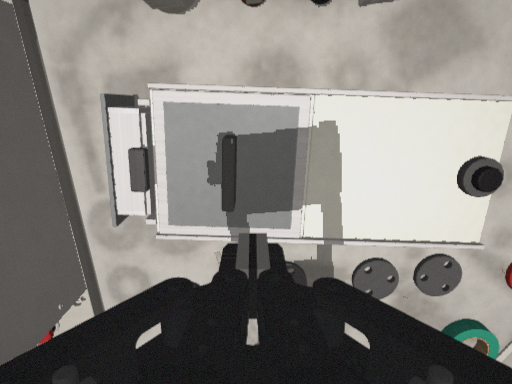

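The wrist view shows the fin at (229,172), the inner handle at (139,170), the purge button at (487,178), and two discs at (375,278) and (437,274). I'm taking a second view from a shifted position for heights.

>>> {"method": "drive_tool", "body": {
  "commands": "-30 -40 0 0.7 0;-30 -40 0 0 0;0 0 0 0 0"
}}

```text
clock: 10.0
tool_pos: [0.549, 0.179, 0.2604]
orientation: [-179.9, -0.3, -5.7]
contact_force: [0.4, -0.5, -0.3]
width: 0.0008
finger_force: 0.0
```

```bash
python3 st.py; cat > m.py <<'E'
from h import *
def bar(im,c,P,thr,half=40):
    u=proj(c,P).astype(int); x0,y0=max(u[0]-half,0),max(u[1]-half,0)
    w=im[y0:u[1]+half,x0:u[0]+half].max(2)
    bs=[b for b in blobs(w<thr,40,4000)]
    o=[]
    for b in bs:
        r=cv2.minAreaRect(np.argwhere(b[2])[:,::-1].astype(np.float32)); o.append(((r[0][0]+x0).__round__(1),(r[0][1]+y0).__round__(1),tuple(round(v,1) for v in r[1]),round(r[2],1),b[1][4]))
    return u,o
E
python3 - <<'E'
from m import *
shot('w2')
for n in('w1','w2'):
    c,im=load(n); im=np.array(im)
    print(n,[im[170,138],im[172,229],im[172,275]] if n=='w1' else '')
    for nm,P in (("handle",(.635,.215,.11)),("fin",(.615,.128,.12)),("purge",(.585,-.135,.09))):
        print(nm,*bar(im,c,P,60))
E
```

```text
10.0 q [ 10.2   4.9  93.    0.   81.8 105.9] p [0.549  0.179  0.2604] o [-179.91   -0.28   -5.66] F [ 0.4 -0.5 -0.3] w 0.8
toolz [ 0.005  0.001 -1.   ] az 11.6bash:   842 Segmentation fault         python3 - <<'E'
from m import *
shot('w2')
for n in('w1','w2'):
    c,im=load(n); im=np.array(im)
    print(n,[im[170,138],im[172,229],im[172,275]] if n=='w1' else '')
    for nm,P in (("handle",(.635,.215,.11)),("fin",(.615,.128,.12)),("purge",(.585,-.135,.09))):
        print(nm,*bar(im,c,P,60))
E
```

View pics/w2.png

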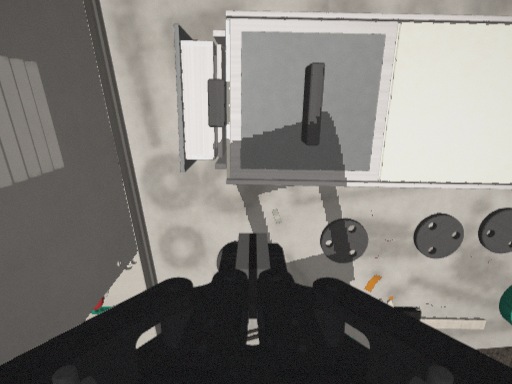

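View 2: handle (217,103), fin (314,104), discs at (344,240), (439,235) and (505,230).

```bash
sed -i 's/np.argwhere(b\[2\])\[:,::-1\].astype(np.float32)/np.ascontiguousarray(np.argwhere(b[2])[:,::-1],dtype=np.float32)/' m.py
python3 - <<'E'
from m import *
c1,i1=load('w1');c2,i2=load('w2')
print([i1[170,138],i1[172,229],i1[172,275],i2[103,217],i2[104,309],i2[104,319]])
for a,b,n in (((139,170),(217,103),"handle"),((229,172),(314,104),"fin")):
    print(n,tri([ray(c1,a),ray(c2,b)]))
for c,i in((c1,i1),(c2,i2)):
    for P in((.635,.215,.11),(.615,.128,.12)): print(*bar(i,c,P,60))
# lock edges at z=.086: rails corners
for n,c,u in (("w1 back-left",c1,(150,86)),("w1 front-left",c1,(157,237)),("w1 front right",c1,(482,243)),("w2 bl",c2,(228,13)),("w2 fl",c2,(227,182))): print(n,onz(c,u,.086).round(4))
E
```

```text
[array([90, 90, 91], dtype=uint8), array([52, 51, 54], dtype=uint8), array([84, 84, 85], dtype=uint8), array([92, 93, 97], dtype=uint8), array([79, 79, 81], dtype=uint8), array([89, 90, 93], dtype=uint8)]
handle (array([0.62257431, 0.20406863, 0.10609629]), [np.float64(0.00022056575456904848), np.float64(0.00022056575456922217)])
fin (array([0.61352173, 0.11727544, 0.1090275 ]), [np.float64(0.00036578365472177056), np.float64(0.0003657836547216541)])
[123 158] [(np.float64(146.7), np.float64(168.0), (41.6, 6.6), 80.5, 135)]
[216 174] [(np.float64(229.0), np.float64(173.0), (76.0, 14.0), 90.0, 1047)]
[202  89] []
[303 103] [(np.float64(312.1), np.float64(103.3), (18.1, 78.4), 3.9, 679)]
w1 back-left [0.6989 0.1863 0.086 ]
w1 front-left [0.5435 0.2057 0.086 ]
w1 front right [ 0.5071 -0.1483  0.086 ]
w2 bl [0.6994 0.1864 0.086 ]
w2 fl [0.5436 0.2063 0.086 ]
```

Handle is at (0.6226, 0.204) with its top near 0.106; fin and mid-chamber are at (0.6135, 0.117), 87 mm apart as specified. Lock yaw is -5.8°. Now pressing the handle with shut fingers.

>>> {"method": "drive_tool", "body": {
  "commands": "35 -16 0 0.2 0;36 -16 0 0 0;0 0 45 0 0;0 0 45 0 0;0 0 40 0 0;0 0 0 0 0;0 0 7 0 0;0 0 7 0 0;0 0 0 0 0"
}}

```text
clock: 10.95
tool_pos: [0.6277, 0.1997, 0.1179]
orientation: [-180.0, -0.5, -6.2]
contact_force: [0.2, -0.4, -0.8]
width: -0.0003
finger_force: 0.0
```

>>> {"method": "drive_tool", "body": {
  "commands": "-5 -4 4 0 0;0 0 4 0 0;0 0 4 0 0;0 0 2 0 0;0 0 2 0 0;0 0 0 0 0"
}}

```text
clock: 11.55
tool_pos: [0.6224, 0.205, 0.102]
orientation: [-180.0, -0.4, -6.2]
contact_force: [-4.3, 1.7, 10.9]
width: -0.0001
finger_force: 5.3
```

>>> {"method": "drive_tool", "body": {
  "commands": "0 0 1 0 0;0 0 1 0 0;0 0 0 0 0;0 0 0 0 0"
}}

```text
clock: 11.95
tool_pos: [0.6225, 0.2051, 0.1019]
orientation: [-180.0, -0.4, -6.2]
contact_force: [-10.1, 0.1, 21.3]
width: 0.0
finger_force: 10.2
```

>>> {"method": "drive_tool", "body": {
  "commands": "0 0 -25 0 40;0 0 -25 0 40;0 29 0 0 40;0 30 0 0 40;0 30 0 -0.3 40;0 0 0 0 40;0 0 0 0 40"
}}

```text
clock: 12.65
tool_pos: [0.612, 0.1154, 0.1479]
orientation: [180.0, -0.3, -6.0]
contact_force: [-0.4, 0.2, 1.0]
width: 0.0398
finger_force: 0.0
```

>>> {"method": "drive_tool", "body": {
  "commands": "0 -1 20 0 40;0 0 20 0 40;0 0 9 0 40;0 0 0 0 40;0 0 0 0 0;0 0 0 0 0;0 0 0 0 0;0 0 0 0 0",
  "squeeze": 40
}}

```text
clock: 13.45
tool_pos: [0.6134, 0.1174, 0.1005]
orientation: [-179.9, -0.5, -6.0]
contact_force: [0.3, 2.6, 3.5]
width: 0.0107
finger_force: 41.4
```

>>> {"method": "drive_tool", "body": {
  "commands": "0 10 0 0 0;0 20 0 0 0;0 25 0 0 0;0 25 0 0 0;0 25 0 0 0;0 25 0 0 0;0 20 0 0 0;0 7 0 0 0;0 0 0 0 0;0 0 0 0 0;0 0 0 0 0"
}}

```text
clock: 14.55
tool_pos: [0.5952, -0.038, 0.1005]
orientation: [-179.9, -0.2, -5.9]
contact_force: [-8.8, 8.3, 12.2]
width: 0.0111
finger_force: 42.8
```

>>> {"method": "drive_tool", "body": {
  "commands": "0 0 0 0 40;0 0 0 0 40;0 0 -40 0 80;0 0 -40 0 80;0 0 -40 0 80;0 0 -40 0 80;-8 -38 0 0 80;-8 -38 0 0 80;-8 -38 0 0 80;-7 -39 0 0 80;0 0 0 0 80;0 0 0 0 80"
}}

```text
clock: 15.75
tool_pos: [0.5802, 0.1165, 0.2587]
orientation: [179.9, -0.3, -5.8]
contact_force: [0.2, -0.4, -0.3]
width: 0.08
finger_force: 0.0
```

```bash
python3 st.py; python3 -c "
from h import *
c,im=shot('w3'); t=np.ascontiguousarray(snapshot('top')[:,:,::-1]); cv2.imwrite('pics/top1.png',t)"
```

```text
15.75 q [ 3.8  6.9 91.  -0.1 81.8 99.6] p [0.5802 0.1165 0.2587] o [179.95  -0.33  -5.82] F [ 0.2 -0.4 -0.3] w 80.0
toolz [ 0.006 -0.002 -1.   ] az -15.0
```

View pics/w3.png

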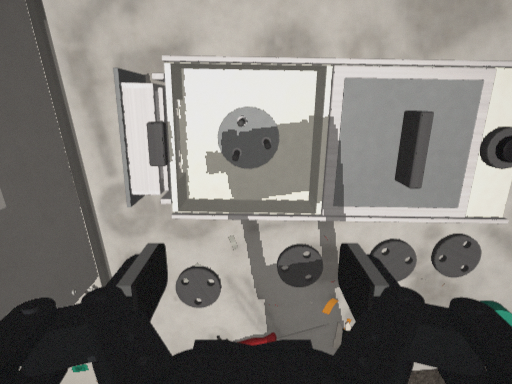

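The wrist view shows the open chamber, with the stud plate at (248,138) and studs near (242,120), (237,155) and (267,146). All four discs are visible at (199,286), (300,265), (394,260) and (456,255). Zooming on the plate.

```bash
python3 - <<'E'
from h import *
c,im=load('w3')
z=cv2.resize(im[100:176,208:290],None,fx=7,fy=7,interpolation=cv2.INTER_NEAREST);cv2.imwrite("pics/plz.png",z)
g=im.max(2)[100:176,208:290]
for b in blobs(g<45,5,400): print(b[0]+[208,100],b[1])
E
```

```text
[265.6 141.4] [56, 40, 5, 4, 14]
[236.5 152.7] [26, 51, 5, 5, 12]
```

View pics/plz.png

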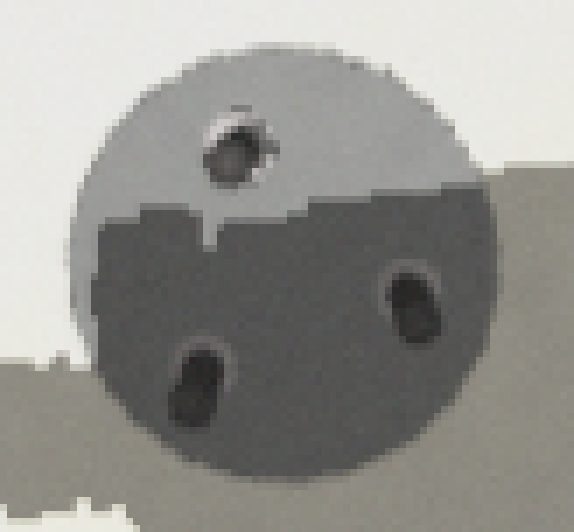

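```bash
python3 - <<'E'
from h import *
c,im=load('w3')
T=np.array([onz(c,u,.073) for u in((241,123.5),(268.1,146.2),(235.3,158.1))])
B=np.array([onz(c,u,.036) for u in((242.3,120),(265.9,141.4),(237.6,151.5))])
for A in(T,B):
    m=A.mean(0);d=A-m;a=np.degrees(np.arctan2(d[:,1],d[:,0]));print("centre",m.round(4),"r",np.linalg.norm(d[:,:2],axis=1).round(4),"ang",a.round(1),"mod120",(a%120).round(1))
print("plate",onz(c,(248.7,137.6),.034).round(4))
# dark discs in wrist view: silver segmentation
def discs(c,im,ztop=.01):
    g=cv2.cvtColor(im,cv2.COLOR_BGR2HSV); out=[]
    for b in blobs((im.max(2)<115),400,6000): print(b[0],b[1])
discs(c,im)
for u in((199,286),(300,265),(394,260),(456,255)): print(onz(c,u,.01).round(3), im[int(u[1])+8,int(u[0])])
E
```

```text
centre [0.6119 0.1176 0.073 ] r [0.0209 0.0211 0.021 ] ang [  14.4 -105.5  133.9] mod120 [14.4 14.5 13.9]
centre [0.6131 0.1174 0.036 ] r [0.0212 0.0204 0.0204] ang [  13.7 -107.6  135. ] mod120 [13.7 12.4 15. ]
plate [0.6131 0.1173 0.034 ]
[251.6 148.2] [171, 61, 155, 152, 4141]
[130.2 115.1] [118, 68, 33, 138, 621]
[159.3 142.5] [147, 83, 24, 116, 1245]
[413.3 147.6] [395, 110, 39, 79, 2208]
[249.9 146.6] [221, 126, 58, 43, 1909]
[497.4 147.8] [480, 127, 32, 42, 1108]
[338.6 181.5] [333, 140, 11, 67, 454]
[455.5 255. ] [431, 234, 50, 43, 1631]
[198.1 286.3] [176, 266, 45, 41, 1426]
[0.411 0.21  0.01 ] [88 90 92]
[0.43  0.065 0.01 ] [49 53 51]
[ 0.424 -0.064  0.01 ] [83 85 86]
[ 0.423 -0.148  0.01 ] [82 83 86]
```

```bash
cat > disc.py <<'E'
from h import *
def disc(c,im,P,z=.01):
    """P approx xy; returns centre xy, hole angle mod 120, hole radii"""
    u=proj(c,[P[0],P[1],z]); r=np.linalg.norm(proj(c,[P[0],P[1]+.032,z])-u); h=int(r*1.5)
    x0,y0=(u-h).astype(int).clip(0); S=4
    w=cv2.resize(im.max(2)[y0:y0+2*h,x0:x0+2*h],None,fx=S,fy=S,interpolation=cv2.INTER_CUBIC)
    med=np.median(w[int(w.shape[0]*.4):int(w.shape[0]*.6),int(w.shape[1]*.4):int(w.shape[1]*.6)])
    m=(np.abs(w.astype(float)-med)<22).astype(np.uint8)
    cs,hi=cv2.findContours(m,cv2.RETR_CCOMP,cv2.CHAIN_APPROX_NONE)
    o=max((i for i in range(len(cs)) if hi[0][i][3]<0),key=lambda i:cv2.contourArea(cs[i]))
    e=cv2.fitEllipse(cv2.convexHull(cs[o])); up=lambda p:np.array([(p[0]+.5)/S-.5+x0,(p[1]+.5)/S-.5+y0])
    ctr=onz(c,up(e[0]),z)
    H=[]
    for i in range(len(cs)):
        if hi[0][i][3]==o and cv2.contourArea(cs[i])>30:
            M=cv2.moments(cs[i]); p=onz(c,up((M["m10"]/M["m00"],M["m01"]/M["m00"])),z); H.append((p,cv2.contourArea(cs[i])))
    H=sorted(H,key=lambda t:-t[1])[:3]
    A=np.array([t[0] for t in H]); d=A-ctr; a=np.degrees(np.arctan2(d[:,1],d[:,0]))
    mm=A.mean(0)
    dm=A-mm; am=np.degrees(np.arctan2(dm[:,1],dm[:,0]))
    print("ell",ctr.round(4)[:2],"diam",(np.array(e[1])/S/r*32).round(1),"nh",len(H),"holesmean",mm.round(4)[:2],"r",np.linalg.norm(dm,axis=1).round(4),"ang120",(am%120).round(1))
E
python3 - <<'E'
from disc import *
c,im=load('w3')
for P in((.411,.21),(.43,.065),(.424,-.064),(.423,-.148)):
    try: disc(c,im,P)
    except Exception as e: print(P,e)
E
```

```text
ell [0.4111 0.2108] diam [59.5 64.9] nh 3 holesmean [0.4104 0.2032] r [0.0228 0.0286 0.0098] ang120 [110.2  32.5  47.6]
ell [0.4291 0.066 ] diam [59.5 64.4] nh 1 holesmean [0.4111 0.0557] r [0.] ang120 [0.]
ell [ 0.4098 -0.0593] diam [ 80.4 105.3] nh 3 holesmean [ 0.433  -0.0624] r [0.0257 0.0105 0.0153] ang120 [ 1.2 67.1 57.2]
ell [ 0.4233 -0.1477] diam [57.5 67.6] nh 3 holesmean [ 0.4255 -0.1508] r [0.0264 0.027  0.0167] ang120 [61.  84.5 74.7]
```

>>> {"method": "drive_tool", "body": {
  "commands": "-42 15 0 0 80;-42 15 0 0 80;-42 15 10 0 80;-42 14 15 0 80;-41 14 15 0 80;0 0 0 0 80;0 0 0 0 80"
}}

```text
clock: 16.55
tool_pos: [0.3648, 0.0642, 0.2177]
orientation: [180.0, -0.4, -6.1]
contact_force: [1.3, 0.4, 0.7]
width: 0.0802
finger_force: 0.0
```

```bash
python3 st.py; python3 - <<'E'
from disc import *
c,im=shot('d2')
print(im[int(proj(c,(.43,.065,.01))[1]),int(proj(c,(.43,.065,.01))[0])],proj(c,(.43,.065,.01)))
disc(c,im,(.43,.065))
u=proj(c,(.43,.065,.01)).astype(int)
cv2.imwrite('pics/d2z.png',cv2.resize(im[max(u[1]-60,0):u[1]+60,u[0]-70:u[0]+70],None,fx=4,fy=4))
E
```

```text
16.55 q [ -2.2 -25.1 123.5  -0.   81.1  93.8] p [0.3648 0.0642 0.2177] o [179.99  -0.41  -6.06] F [1.3 0.4 0.7] w 80.2
toolz [ 0.007 -0.001 -1.   ] az -7.8
[107 108 111] [245.16822542 109.46795861]
ell [0.4062 0.0601] diam [ 77.5 109.5] nh 3 holesmean [0.4249 0.0703] r [0.0207 0.0245 0.0157] ang120 [62.3 82.8 85.7]
```

View pics/d2z.png

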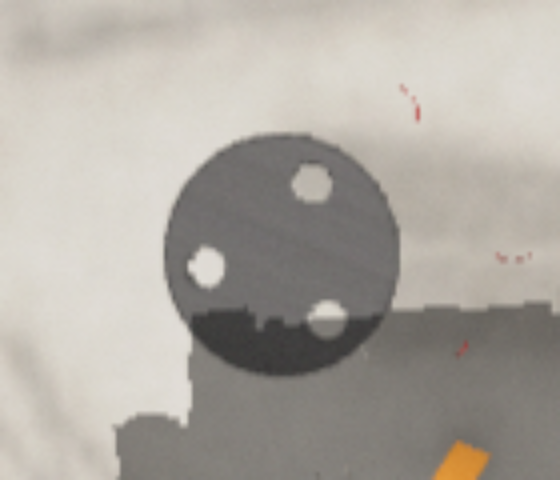

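The zoom shows the disc centred at (282,255) with holes at (312,184), (206,267) and (327,320). A shadow edge crosses it, so I'm switching to a simple upper threshold.

```bash
sed -i 's/def disc(c,im,P,z=.01)/def disc(c,im,P,z=.01,thr=118)/; s/m=(np.abs.*$/m=(w<thr).astype(np.uint8)/' disc.py
python3 - <<'E'
from disc import *
c,im=load('d2')
z=np.array([175,49])
print("manual ctr",onz(c,np.array((282,255))/4+z,.01).round(4))
A=np.array([onz(c,np.array(p)/4+z,.01) for p in((312,184),(206,267),(327,320))]);m=A.mean(0);d=A-m
print(m.round(4),np.linalg.norm(d,axis=1).round(4),(np.degrees(np.arctan2(d[:,1],d[:,0]))%120).round(1))
print("shadow bench",im[49+430//4,175+250//4])
for t in (114,118,122):disc(c,im,(.43,.065),thr=t)
E
```

```text
manual ctr [0.4266 0.065  0.01  ]
[0.4259 0.0652 0.01  ] [0.0207 0.0207 0.0207] [90.6 90.7 90.5]
shadow bench [126 130 133]
ell [0.4227 0.0583] diam [65.3 83. ] nh 3 holesmean [0.4297 0.0905] r [0.0118 0.0034 0.0122] ang120 [ 63.7  93.  107.4]
ell [0.4227 0.0579] diam [65.8 83.7] nh 3 holesmean [0.4267 0.0655] r [0.0202 0.0204 0.0199] ang120 [90.4 91.5 91.5]
ell [0.4201 0.058 ] diam [65.7 87.8] nh 3 holesmean [0.4267 0.0655] r [0.0202 0.0204 0.02  ] ang120 [90.4 91.6 91.5]
```

>>> {"method": "drive_tool", "body": {
  "commands": "0 0 0 8 84;0 0 0 8 84;0 0 0 8 84;26 -16 45 0 84;27 -16 45 0 84;0 0 45 0 84;0 0 45 0 84;0 0 0 0 84;0 0 0 0 84"
}}

```text
clock: 17.5
tool_pos: [0.4237, 0.0661, 0.0461]
orientation: [-179.9, -0.2, -29.9]
contact_force: [1.0, 0.1, 1.1]
width: 0.084
finger_force: 0.0
```

>>> {"method": "drive_tool", "body": {
  "commands": "3 0 20 0 84;0 0 20 0 84;0 0 8 0 84;0 0 0 0 84;0 0 0 0 84",
  "squeeze": 40
}}

```text
clock: 18.0
tool_pos: [0.4275, 0.0647, -0.0003]
orientation: [-179.8, -0.5, -29.9]
contact_force: [-0.9, 0.9, 0.1]
width: 0.0837
finger_force: 0.0
```

>>> {"method": "drive_tool", "body": {
  "commands": "-1 0 4 0 84;0 0 0 0 84;0 0 0 0 50;0 0 0 0 50;0 0 0 0 50;0 0 0 0 50;0 0 0 0 50"
}}

```text
clock: 18.7
tool_pos: [0.4251, 0.0651, -0.0055]
orientation: [-179.9, -0.3, -29.9]
contact_force: [-3.6, -0.7, 8.9]
width: 0.0624
finger_force: 46.3
```

>>> {"method": "drive_tool", "body": {
  "commands": "0 0 -10 0 50;0 0 -40 0 50;0 0 -40 0 50;0 0 -45 0 50;0 0 -45 0 50;0 0 0 -7.2 50;0 0 0 -7.2 50;0 0 0 -7.2 50;0 0 0 -7.2 50;0 0 0 -7.2 50;0 0 0 -7.3 50;39 -2 0 0 50;39 -2 0 0 50;39 -2 0 0 50;39 -1 0 0 50;39 -1 0 0 50;0 0 0 0 50;0 0 0 0 50"
}}

```text
clock: 20.5
tool_pos: [0.6113, 0.1184, 0.1738]
orientation: [179.9, -0.2, 13.4]
contact_force: [-0.4, 0.4, -1.0]
width: 0.062
finger_force: 44.7
```

```bash
python3 st.py; python3 - <<'E'
from h import *
c,im=shot('g1'); 
cv2.imwrite('pics/g1z.png',cv2.resize(im[180:384,120:390],None,fx=2.9,fy=2.9))
E
```

```text
20.5 q [ 3.7 14.7 91.3 -0.1 73.8 80.4] p [0.6113 0.1184 0.1738] o [179.91  -0.18  13.4 ] F [-0.4  0.4 -1. ] w 62.0
toolz [ 0.003 -0.001 -1.   ] az -13.4
```

View pics/g1z.png

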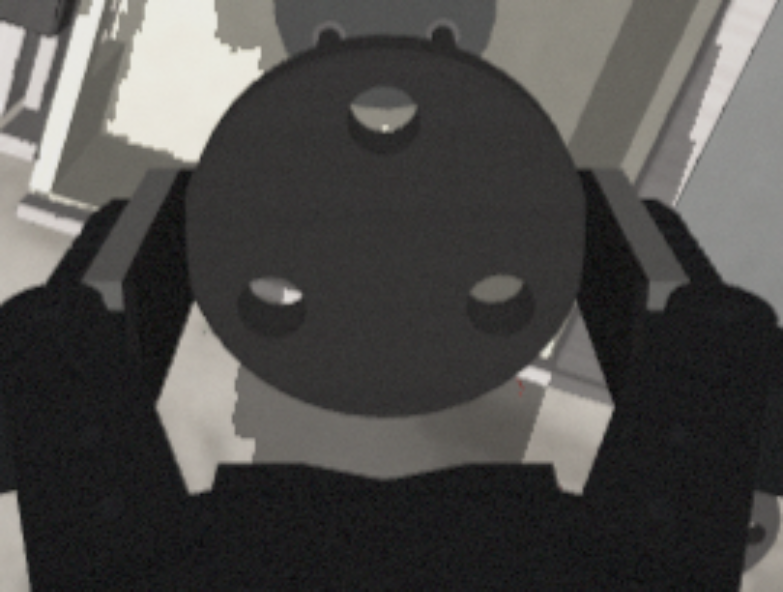

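The view shows the disc in the grip with hole rims at crop (384,119), (273,306) and (501,304). From these I compute its in-hand centre and angle.

```bash
cat >> disc.py <<'E'
def inhand(name,pts,zt,off=(120,180),f=2.9,S=(.6127,.1175),sa=14.2):
    c,im=load(name); s=manip.sense()
    A=np.array([onz(c,np.array(p)/f+off,zt) for p in pts]);m=A.mean(0);d=A-m
    a=np.degrees(np.arctan2(d[:,1],d[:,0]));print("centre",m.round(4),"r",np.linalg.norm(d,axis=1).round(4),"a120",(a%120).round(1),"tcp-centre mm",((s["tool_pos"]-m)[:2]*1e3).round(1))
    e=np.array(S)-m[:2]; y=np.radians(s["orientation"][2]); da=(sa-np.mean((a-sa+60)%120-60+sa)); 
    print("move tool x,y mm",(1e3*np.array([e[0]*np.cos(y)+e[1]*np.sin(y),e[0]*np.sin(y)-e[1]*np.cos(y)])).round(1),"turn cmd",-da.round(1))
E
python3 - <<'E'
from disc import *
P=((384,119),(273,306),(501,304))
for z in(.185,.1893,.193): inhand('g1',P,z)
E
```

```text
centre [0.6098 0.1173 0.185 ] r [0.0218 0.0216 0.0217] a120 [14.2 14.1 13.8] tcp-centre mm [0.9 0.9]
move tool x,y mm [2.8 0.5] turn cmd -0.1
centre [0.6121 0.1179 0.1893] r [0.021  0.0209 0.021 ] a120 [14.2 14.1 13.8] tcp-centre mm [-1.4  0.4]
move tool x,y mm [0.5 0.5] turn cmd -0.1
centre [0.6141 0.1183 0.193 ] r [0.0204 0.0203 0.0204] a120 [14.2 14.1 13.8] tcp-centre mm [-3.4 -0.1]
move tool x,y mm [-1.6  0.5] turn cmd -0.1
```

>>> {"method": "drive_tool", "body": {
  "commands": "1 1 30 0 50;0 0 30 0 50;0 0 30 0 50;0 0 0 0 50;0 0 0 0 50"
}}

```text
clock: 21.05
tool_pos: [0.6125, 0.1173, 0.0855]
orientation: [179.9, -0.3, 13.4]
contact_force: [0.4, -0.1, -0.6]
width: 0.062
finger_force: 44.7
```

>>> {"method": "drive_tool", "body": {
  "commands": "-1 0 10 0 50;0 0 10 0 50;0 0 8 0 50;0 0 0 0 50"
}}

```text
clock: 21.45
tool_pos: [0.6114, 0.1172, 0.0552]
orientation: [179.9, -0.2, 13.4]
contact_force: [0.4, 0.9, -1.2]
width: 0.0619
finger_force: 44.7
```

>>> {"method": "drive_tool", "body": {
  "commands": "0 0 8 0 50;0 0 8 0 50;0 0 5 0 50;0 0 0 0 50;0 0 0 0 50"
}}

```text
clock: 21.95
tool_pos: [0.6126, 0.1172, 0.0356]
orientation: [179.9, -0.3, 13.4]
contact_force: [0.2, -0.0, -0.5]
width: 0.0619
finger_force: 44.7
```

>>> {"method": "drive_tool", "body": {
  "commands": "0 0 0 0 78;0 0 0 0 78;0 0 0 0 78;0 0 -30 0 78;0 0 -50 0 78;0 0 -50 0 78;-30 0 -50 0 78;-20 -10 -10 0 78;0 0 0 0 78"
}}

```text
clock: 22.85
tool_pos: [0.565, 0.1171, 0.2222]
orientation: [179.9, -0.6, 13.4]
contact_force: [-0.3, 0.2, -0.0]
width: 0.0782
finger_force: 0.0
```

```bash
python3 st.py; python3 - <<'E'
from disc import *
c,im=shot('p1')
u=proj(c,(.6127,.1175,.044));print(u)
cr=im[int(u[1])-40:int(u[1])+40,int(u[0])-40:int(u[0])+40];np.set_printoptions(linewidth=250)
print(cr.max(2)[::4,::4])
for P in((.411,.21),(.423,-.148),(.424,-.064)):
  for t in (118,):
    try: disc(c,im,P,thr=t)
    except Exception as e: print(P,e)
E
```

```text
22.85 q [ 3.9  6.  96.  -0.  77.4 80.5] p [0.565  0.1171 0.2222] o [179.85  -0.64  13.41] F [-0.3  0.2 -0. ] w 78.2
toolz [ 0.011  0.    -1.   ] az 0.4
[262.26018611 129.3930914 ]
[[234 233 233 232 233 233 233 233 233 232 233 233 232 233 231 233 233 232 233 230]
 [232 233 233 232 232 233 232 233 208 189 164 194 197 233 232 232 233 233 234 231]
 [232 234 233 233 232 233 156 154  92  88 100  97  93 129 171 232 233 233 233 233]
 [232 234 234 233 229 158 100 101 100  98  94  91  98  99 100 138 233 234 233 233]
 [233 233 234 229 157  96  99 100 100 116  89 131 100 101  98 100 125 233 233 232]
 [232 233 233 156  82  97  95  98  95  95  90  65  96  99  94  94  96 176 233 233]
 [233 233 203 151  98  98  98  97  97  97  90  96  98  98  97  98  99  93 234 232]
 [233 233 156  89  97  96  97  97  96  99 100  96  98  98 100 100  95  99 157 233]
 [233 234 154 101 100 100  99  97 100  98  95 101  96  95  99  96  97  96 110 234]
 [233 228 153  96  97  97  95  95  96  95  99  99  96  96  93  94 100  94  90 232]
 [233 230  85 100  78 100  96  94  95  96  96  97  98  95  95  97  95  96  77 233]
 [233 2
[... 291 characters left out ...]
  55  55  54  67  53  83 138 139]
 [233 142 139 105  79  56  52  52  57  57  54  55  56  60  53  56  64 144 143 143]
 [227 141 140 141  99  74  54  58  54  52  52  50  56  54  56  61 135 144 140 141]
 [142 141 139 143 143 119  84  66  49  49  51  51  52  62  88 146 144 139 140 140]
 [141 140 140 139 142 142 140 122  83  82  83  84 101 140 141 142 142 140 141 141]
 [139 138 142 138 137 140 142 141 143 146 142 142 138 142 140 143 141 144 142 141]]
(0.411, 0.21) operands could not be broadcast together with shapes (0,) (3,) 
(0.423, -0.148) operands could not be broadcast together with shapes (0,) (3,) 
ell [ 0.4236 -0.0694] diam [ 85.7 149.6] nh 1 holesmean [ 0.4047 -0.0499] r [0.] ang120 [0.]
```

Disc 1 sits centred on the plate. Hovering over the disc at (0.411, 0.21) next.

>>> {"method": "drive_tool", "body": {
  "commands": "-39 -25 0 0 78;-39 -25 0 0 78;-39 -25 0 0 78;-39 -25 0 0 78;-40 -27 0 0 78;0 0 0 0 78;0 0 0 0 78"
}}

```text
clock: 23.6
tool_pos: [0.3445, 0.195, 0.2164]
orientation: [179.9, -0.3, 13.5]
contact_force: [0.8, 0.3, 0.6]
width: 0.0783
finger_force: 0.0
```

```bash
python3 st.py; python3 - <<'E'
from disc import *
c,im=shot('d1')
for t in (114,118,122,126): 
    try: disc(c,im,(.411,.2105),thr=t)
    except Exception as e: print(e)
E
```

```text
23.6 q [ 18.2 -20.5 120.4  -0.2  79.7  94.7] p [0.3445 0.195  0.2164] o [179.87  -0.31  13.48] F [0.8 0.3 0.6] w 78.3
toolz [ 0.006 -0.001 -1.   ] az -9.6
ell [0.4078 0.2122] diam [62.3 64.8] nh 3 holesmean [0.4262 0.2054] r [0.0092 0.0024 0.0116] ang120 [39.7 40.6 99.9]
ell [0.4078 0.2122] diam [62.3 65.1] nh 3 holesmean [0.4076 0.2119] r [0.0203 0.0203 0.0203] ang120 [52.2 52.3 52.2]
ell [0.4077 0.2122] diam [62.5 65.4] nh 3 holesmean [0.4075 0.2119] r [0.0203 0.0203 0.0204] ang120 [51.9 52.2 52.2]
ell [0.4077 0.2122] diam [62.6 65.7] nh 3 holesmean [0.4075 0.2119] r [0.0204 0.0203 0.0204] ang120 [52.1 52.3 52.2]
```

>>> {"method": "drive_tool", "body": {
  "commands": "0 0 0 -8.2 84;0 0 0 -8.2 84;31 8 40 0 84;32 9 40 0 84;0 0 45 0 84;0 0 40 0 84;0 0 0 0 84;0 0 0 0 84"
}}

```text
clock: 24.45
tool_pos: [0.4071, 0.2099, 0.0544]
orientation: [179.8, -0.1, 29.7]
contact_force: [-0.1, -0.2, 0.2]
width: 0.084
finger_force: 0.0
```

>>> {"method": "drive_tool", "body": {
  "commands": "2 -1 20 0 84;0 0 20 0 84;0 0 12 0 84;0 0 4 0 84;0 0 0 0 84;0 0 0 0 84"
}}

```text
clock: 25.05
tool_pos: [0.4095, 0.2128, 0.0002]
orientation: [179.8, -0.4, 29.8]
contact_force: [0.0, 1.0, -1.4]
width: 0.0842
finger_force: 0.0
```

>>> {"method": "drive_tool", "body": {
  "commands": "-2 0 4 0 84;0 0 0 0 84;0 0 0 0 50;0 0 0 0 50;0 0 0 0 50;0 0 0 0 50;0 0 0 0 50"
}}

```text
clock: 25.75
tool_pos: [0.407, 0.2116, -0.0044]
orientation: [179.8, -0.3, 29.8]
contact_force: [-2.3, -0.4, 4.5]
width: 0.062
finger_force: 43.1
```

>>> {"method": "drive_tool", "body": {
  "commands": "0 0 -10 0 50;0 0 -40 0 50;0 0 -40 0 50;0 0 -45 0 50;0 0 -45 0 50;0 0 0 7.6 50;0 0 0 7.6 50;0 0 0 7.6 50;0 0 0 7.6 50;0 0 0 7.6 50;43 13 0 0 50;43 13 0 0 50;43 13 0 0 50;43 13 0 0 50;44 12 0 0 50;0 0 0 0 50;0 0 0 0 50"
}}

```text
clock: 27.45
tool_pos: [0.6103, 0.1167, 0.1756]
orientation: [-180.0, -0.2, -8.3]
contact_force: [0.8, 0.6, 0.7]
width: 0.0618
finger_force: 44.3
```

```bash
python3 st.py; python3 - <<'E'
from disc import *
c,im=shot('g2')
g=cv2.GaussianBlur(im.max(2),(3,3),0)
c0,i0=load('g1')
# expected hole windows from g1 pts
for nm in('g1','g2'):
    I=load(nm)[1].max(2)
    for p in((384,119),(273,306),(501,304)):
        u=(np.array(p)/2.9+[120,180]).astype(int); w=I[u[1]-13:u[1]+14,u[0]-15:u[0]+16].astype(int)
        med=np.median(w); m=(np.abs(w-med)>9); bs=sorted(blobs(cv2.medianBlur(m.astype(np.uint8),3),20,600),key=lambda b:-b[1][4])
        print(nm,u,med,[(b[1], (b[0]+u-[15,13]).round(1)) for b in bs[:2]])
E
```

```text
27.45 q [  3.6  14.4  91.4  -0.   73.9 101.9] p [0.6103 0.1167 0.1756] o [-180.     -0.23   -8.31] F [0.8 0.6 0.7] w 61.8
toolz [ 0.004 -0.001 -1.   ] az -7.9
g1 [252 221] 55.0 [([3, 2, 25, 23, 460], array([251.7, 220.8]))]
g1 [214 285] 52.0 [([3, 3, 23, 20, 250], array([211.9, 282.7]))]
g1 [292 284] 53.0 [([4, 3, 23, 21, 330], array([292.4, 283.7]))]
g2 [252 221] 54.0 [([0, 5, 10, 22, 165], array([240.8, 223. ]))]
g2 [214 285] 53.0 [([15, 13, 16, 14, 188], array([222.2, 291.8]))]
g2 [292 284] 53.0 [([11, 0, 20, 8, 124], array([297.6, 273.8]))]
```

```bash
cat >> disc.py <<'E'
def autohand(name,off=.8,ang=14.2):
    c,im=load(name); s=manip.sense(); I=im.max(2); y=np.radians(s["orientation"][2]); p=s["tool_pos"]; zt=p[2]+.0155
    cc=p[:2]+off*1e-3*np.array([np.cos(y),np.sin(y)]); pts=[]
    for k in range(3):
        a=np.radians(ang+120*k); u=proj(c,[cc[0]+.021*np.cos(a),cc[1]+.021*np.sin(a),zt]).round().astype(int)
        w=I[u[1]-16:u[1]+17,u[0]-18:u[0]+19].astype(int)
        m=cv2.medianBlur((np.abs(w-53)>9).astype(np.uint8),3)
        b=max(blobs(m,20,900),key=lambda b:b[1][4]); x0,y0,W,H,n=b[1]; q=np.array([x0+(W-1)/2,y0+(H-1)/2])+u-[18,16]; pts.append(q); print(u,q,(W,H,n))
    inhand(name,pts,zt,off=(0,0),f=1)
E
python3 - <<'E'
from disc import *
autohand('g2')
E
```

```text
[232 227] [234.5 222.5] (24, 22, 390)
[223 299] [224.5 295. ] (22, 21, 346)
[297 272] [298. 268.] (23, 21, 373)
centre [0.6122 0.1162 0.1914] r [0.0208 0.0211 0.0208] a120 [13.4 13.9 14.3] tcp-centre mm [-2.6  1.1]
move tool x,y mm [ 0.3 -1.4] turn cmd -0.3
```

>>> {"method": "drive_tool", "body": {
  "commands": "1 -1 30 0 50;0 0 30 0 50;0 0 30 0 50;0 0 0 0 50;0 0 0 0 50"
}}

```text
clock: 28.0
tool_pos: [0.611, 0.1188, 0.0868]
orientation: [-180.0, -0.3, -8.2]
contact_force: [-0.2, -0.3, 0.1]
width: 0.0619
finger_force: 44.3
```

>>> {"method": "drive_tool", "body": {
  "commands": "0 0 10 0 50;0 0 10 0 50;0 0 8 0 50;0 0 0 0 50"
}}

```text
clock: 28.4
tool_pos: [0.6109, 0.118, 0.0566]
orientation: [180.0, -0.2, -8.2]
contact_force: [-0.3, 0.5, -1.7]
width: 0.0619
finger_force: 44.3
```

>>> {"method": "drive_tool", "body": {
  "commands": "0 0 6 0 50;0 0 5 0 50;0 0 0 0 50;0 0 0 0 78;0 0 0 0 78;0 0 0 0 78;0 0 -30 0 78;0 0 -50 0 78;0 0 -50 0 78;0 0 -45 0 78;-33 30 0 0 78;-33 30 0 0 78;-33 30 0 0 78;-33 30 0 0 78;-33 30 0 0 78;-33 30 0 0 78;-31 28 0 0 78;0 0 0 0 78;0 0 0 0 78"
}}

```text
clock: 30.3
tool_pos: [0.355, -0.0555, 0.2216]
orientation: [180.0, -0.5, -8.4]
contact_force: [1.0, 0.5, -0.3]
width: 0.0779
finger_force: 0.0
```

```bash
python3 st.py; python3 - <<'E'
from disc import *
c,im=shot('d3')
for P in((.424,-.064),(.423,-.148)):
  for t in (114,118,122): 
    try: disc(c,im,P,thr=t)
    except Exception as e: print(e)
E
```

```text
30.3 q [-2.160e+01 -2.730e+01  1.246e+02  1.000e-01  8.220e+01  7.670e+01] p [ 0.355  -0.0555  0.2216] o [179.99  -0.5   -8.36] F [ 1.   0.5 -0.3] w 77.9
toolz [ 0.009 -0.001 -1.   ] az -9.2
ell [ 0.4061 -0.0675] diam [72.7 94.6] nh 3 holesmean [ 0.4071 -0.0478] r [0.0066 0.0158 0.0096] ang120 [ 0.8 45.  94.1]
ell [ 0.4064 -0.0675] diam [72.9 97. ] nh 3 holesmean [ 0.4347 -0.061 ] r [0.0093 0.0259 0.0167] ang120 [ 67.9 120.   55.6]
ell [ 0.4058 -0.0669] diam [75.2 97.3] nh 2 holesmean [ 0.4298 -0.0678] r [0.0177 0.0177] ang120 [62.5  2.5]
ell [ 0.4204 -0.1504] diam [62.1 66.9] nh 3 holesmean [ 0.4198 -0.1496] r [0.0209 0.0208 0.0207] ang120 [89.5 89.  89.4]
ell [ 0.4204 -0.1504] diam [62.2 67. ] nh 3 holesmean [ 0.4198 -0.1497] r [0.0208 0.0208 0.0207] ang120 [89.5 89.1 89.4]
ell [ 0.4204 -0.1504] diam [62.3 67.2] nh 3 holesmean [ 0.4198 -0.1498] r [0.0208 0.0208 0.0207] ang120 [89.6 89.1 89.5]
```

>>> {"method": "drive_tool", "body": {
  "commands": "0 0 0 -7.8 84;0 0 0 -7.8 84;0 0 0 -7.8 84;0 0 0 -7.8 84;0 0 0 -7.8 84;0 0 0 -7.8 84;0 0 0 -7.9 84;0 0 0 -7.9 84;0 0 0 -7.9 84;0 0 0 -7.9 84;-22 31 30 0 84;-22 31 30 0 84;-23 32 30 0 84;0 0 40 0 84;0 0 40 0 84;0 0 0 0 84;0 0 0 0 84"
}}

```text
clock: 32.05
tool_pos: [0.4216, -0.149, 0.0509]
orientation: [179.8, -0.1, 70.3]
contact_force: [0.3, -0.4, 0.3]
width: 0.0838
finger_force: 0.0
```

```bash
python3 st.py; python3 - <<'E'
from disc import *
# top camera: where are remaining dark discs
t=np.ascontiguousarray(snapshot('top')[:,:,::-1]); c=cam('top')
for b in blobs((t.max(2)<115),80,900):
    if 105<b[0][0]<390 and 225<b[0][1]<270: print(b[0],b[1],onz(c,b[0],.01).round(3))
E
```

```text
32.05 q [-29.7   0.7 121.7   0.2  57.4 -10. ] p [ 0.4216 -0.149   0.0509] o [ 1.7982e+02 -1.1000e-01  7.0260e+01] F [ 0.3 -0.4  0.3] w 83.8
toolz [ 0.004  0.001 -1.   ] az 13.0
```

>>> {"method": "drive_tool", "body": {
  "commands": "-2 -1 20 0 84;0 0 18 0 84;0 0 10 0 84;0 0 3 0 84;0 0 0 0 84;0 0 0 0 84"
}}

```text
clock: 32.7
tool_pos: [0.4211, -0.152, 0.0015]
orientation: [179.6, -0.1, 70.2]
contact_force: [0.6, 0.3, 0.2]
width: 0.0839
finger_force: 0.0
```

>>> {"method": "drive_tool", "body": {
  "commands": "1 0 5 0 84;0 0 0 0 84;0 0 0 0 50;0 0 0 0 50;0 0 0 0 50;0 0 0 0 50;0 0 0 0 50"
}}

```text
clock: 33.4
tool_pos: [0.4207, -0.1507, -0.0042]
orientation: [179.7, -0.1, 70.2]
contact_force: [-1.7, 1.7, 4.7]
width: 0.0621
finger_force: 43.1
```

>>> {"method": "drive_tool", "body": {
  "commands": "0 0 -10 0 50;0 0 -40 0 50;0 0 -40 0 50;0 0 -45 0 50;0 0 -45 0 50;0 0 0 7.5 50;0 0 0 7.5 50;0 0 0 7.5 50;0 0 0 7.5 50;0 0 0 7.5 50;0 0 0 7.5 50;0 0 0 7.5 50;0 0 0 7.5 50;0 0 0 7.6 50;0 0 0 7.6 50;0 0 0 0 50"
}}

```text
clock: 35.0
tool_pos: [0.4193, -0.1504, 0.1757]
orientation: [180.0, -0.3, -5.1]
contact_force: [-0.6, 0.6, -1.0]
width: 0.0614
finger_force: 44.4
```

>>> {"method": "drive_tool", "body": {
  "commands": "24 -40 0 0 50;24 -40 0 0 50;24 -40 0 0 50;24 -40 0 0 50;24 -41 0 0 50;24 -41 0 0 50;23 -41 0 0 50;0 0 0 0 50;0 0 0 0 50"
}}

```text
clock: 35.9
tool_pos: [0.6104, 0.1177, 0.1756]
orientation: [180.0, -0.3, -4.7]
contact_force: [-0.4, -0.6, -0.4]
width: 0.0618
finger_force: 44.4
```

```bash
python3 st.py; python3 - <<'E'
from disc import *
shot('g3');autohand('g3',off=1.5)
E
```

```text
35.9 q [ 3.7 14.5 91.4 -0.1 73.9 98.5] p [0.6104 0.1177 0.1756] o [179.96  -0.26  -4.74] F [-0.4 -0.6 -0.4] w 61.8
toolz [ 0.004 -0.001 -1.   ] az -14.4
[238 223] [236.5 224.5] (24, 22, 372)
[224 295] [223.  295.5] (23, 20, 346)
[299 272] [297.  272.5] (23, 20, 359)
centre [0.6111 0.1175 0.1913] r [0.0207 0.0208 0.0207] a120 [14.4 14.6 14.7] tcp-centre mm [-1.1 -0.8]
move tool x,y mm [ 1.6 -0.1] turn cmd 0.4
```

>>> {"method": "drive_tool", "body": {
  "commands": "2 0 30 0.3 50;0 0 30 0 50;0 0 30 0 50;0 0 0 0 50;0 0 0 0 50"
}}

```text
clock: 36.45
tool_pos: [0.6125, 0.1154, 0.0866]
orientation: [180.0, -0.3, -5.4]
contact_force: [-0.3, -0.2, -0.1]
width: 0.0617
finger_force: 44.4
```

>>> {"method": "drive_tool", "body": {
  "commands": "0 -1 10 0 50;0 0 10 0 50;0 0 6 0 50;0 0 0 0 50;0 0 0 0 50"
}}

```text
clock: 36.95
tool_pos: [0.6133, 0.1177, 0.0601]
orientation: [180.0, -0.3, -5.3]
contact_force: [0.1, 0.3, -1.1]
width: 0.0618
finger_force: 44.4
```

>>> {"method": "drive_tool", "body": {
  "commands": "0 0 6 0 50;0 0 0 0 50;0 0 0 0 78;0 0 0 0 78;0 0 0 0 78;0 0 -30 0 78;0 0 -50 0 78;0 0 -50 0 78;0 0 -40 0 78;-24 38 0 0 78;-24 38 0 0 78;-24 38 0 0 78;-24 38 0 0 78;-23 38 0 0 78;-23 38 0 0 78;-23 38 0 0 78;0 0 0 0 78"
}}

```text
clock: 38.65
tool_pos: [0.4211, -0.1354, 0.2236]
orientation: [179.9, -0.3, -5.6]
contact_force: [0.7, 0.2, -0.2]
width: 0.0779
finger_force: 0.0
```

>>> {"method": "drive_tool", "body": {
  "commands": "0 0 0 -8.2 78;0 0 0 -8.2 78;0 0 0 -8.2 78;0 0 0 -8.2 78;0 0 0 -8.2 78;0 0 0 -8.2 78;0 0 0 -8.2 78;0 0 0 -8.2 78;0 0 0 -8.2 78;0 0 0 -8.2 78;0 0 0 -8.2 78;0 0 0 0 78;0 0 0 0 78"
}}

```text
clock: 39.95
tool_pos: [0.4237, -0.1316, 0.2234]
orientation: [179.6, 0.0, 84.7]
contact_force: [0.7, -0.1, -0.0]
width: 0.0781
finger_force: 0.0
```

```bash
python3 st.py; python3 - <<'E'
from disc import *
c,im=shot('d4')
for t in (110,118,126): 
    try: disc(c,im,(.424,-.066),thr=t)
    except Exception as e: print(e)
E
```

```text
39.95 q [-2.76e+01 -1.31e+01  1.14e+02  1.00e-01  7.88e+01 -2.23e+01] p [ 0.4237 -0.1316  0.2234] o [1.7965e+02 1.0000e-02 8.4680e+01] F [ 0.7 -0.1 -0. ] w 78.1
toolz [ 0.006 -0.001 -1.   ] az -6.6
ell [ 0.4189 -0.0713] diam [61.5 80. ] nh 3 holesmean [ 0.4138 -0.0614] r [0.0054 0.0185 0.022 ] ang120 [29.3 84.3 12.8]
ell [ 0.425  -0.0807] diam [ 85.8 103.2] nh 3 holesmean [ 0.4209 -0.0631] r [0.0205 0.0203 0.0204] ang120 [32.9 33.  32.7]
ell [ 0.4244 -0.0802] diam [ 83.6 104.3] nh 3 holesmean [ 0.4209 -0.0631] r [0.0205 0.0204 0.0205] ang120 [32.8 32.9 32.6]
```

>>> {"method": "drive_tool", "body": {
  "commands": "34 -5 30 0 84;34 -4 40 0 84;0 0 45 0 84;0 0 45 0 84;0 0 8 0 84;0 0 0 0 84;0 0 0 0 84"
}}

```text
clock: 40.7
tool_pos: [0.4232, -0.0658, 0.0592]
orientation: [179.5, 0.0, 84.8]
contact_force: [0.7, 0.3, 0.8]
width: 0.084
finger_force: 0.0
```

>>> {"method": "drive_tool", "body": {
  "commands": "2 -2 20 0 84;0 0 20 0 84;0 0 13 0 84;0 0 5 0 84;0 0 0 0 84;0 0 0 0 84"
}}

```text
clock: 41.3
tool_pos: [0.4216, -0.0636, 0.0008]
orientation: [179.5, 0.0, 84.8]
contact_force: [0.7, -0.0, -0.1]
width: 0.0839
finger_force: 0.0
```

>>> {"method": "drive_tool", "body": {
  "commands": "0 0 5 0 84;0 0 0 0 84;0 0 0 0 50;0 0 0 0 50;0 0 0 0 50;0 0 0 0 50;0 0 0 0 50"
}}

```text
clock: 42.0
tool_pos: [0.4203, -0.0631, -0.0052]
orientation: [179.7, 0.0, 84.9]
contact_force: [-1.9, 0.6, 6.2]
width: 0.0618
finger_force: 44.6
```

>>> {"method": "drive_tool", "body": {
  "commands": "0 0 -10 0 50;0 0 -40 0 50;0 0 -40 0 50;0 0 -45 0 50;0 0 -45 0 50;0 0 0 6.2 50;0 0 0 6.2 50;0 0 0 6.2 50;40 17 0 0 50;40 17 0 0 50;40 17 0 0 50;41 17 0 0 50;41 17 0 0 50;41 17 0 0 50;0 0 0 0 50;0 0 0 0 50"
}}

```text
clock: 43.6
tool_pos: [0.6099, 0.1192, 0.1745]
orientation: [179.8, -0.0, 66.4]
contact_force: [-0.2, -0.9, -0.9]
width: 0.0618
finger_force: 44.5
```

```bash
python3 st.py; python3 - <<'E'
from disc import *
shot('g4');autohand('g4',off=1.5)
E
```

```text
43.6 q [ 3.8 14.5 91.5 -0.1 73.8 27.5] p [0.6099 0.1192 0.1745] o [ 1.7977e+02 -4.0000e-02  6.6370e+01] F [-0.2 -0.9 -0.9] w 61.8
toolz [ 0.004 -0.001 -1.   ] az -14.7
[289 238] [290. 238.] (25, 23, 408)
[207 248] [209. 248.] (25, 21, 401)
[257 304] [258.5 303.5] (22, 20, 324)
centre [0.6107 0.1197 0.1903] r [0.0208 0.0208 0.0208] a120 [14.  13.9 14.1] tcp-centre mm [-1.2 -1.2]
move tool x,y mm [-1.2  2.7] turn cmd -0.2
```

>>> {"method": "drive_tool", "body": {
  "commands": "-1 3 30 0 50;0 0 30 0 50;0 0 28 0 50;0 0 0 0 50;0 0 0 0 50"
}}

```text
clock: 44.15
tool_pos: [0.6125, 0.1155, 0.0879]
orientation: [179.7, -0.1, 66.2]
contact_force: [-0.5, -0.3, 0.1]
width: 0.0618
finger_force: 44.5
```

>>> {"method": "drive_tool", "body": {
  "commands": "1 0 10 0 50;0 0 6 0 50;0 0 4 0 50;0 0 3 0 50;0 0 0 0 50;0 0 0 0 50"
}}

```text
clock: 44.75
tool_pos: [0.6136, 0.1173, 0.0642]
orientation: [179.7, -0.1, 66.3]
contact_force: [-0.5, 0.8, 0.0]
width: 0.062
finger_force: 44.5
```

>>> {"method": "drive_tool", "body": {
  "commands": "0 0 4 0 50;0 0 0 0 50;0 0 0 0 78;0 0 0 0 78;0 0 0 0 78;0 0 -30 0 78;0 0 -50 0 78;0 0 -50 0 78;-50 -10 -30 0 78;-10 0 0 0 78;0 0 0 7.5 78;0 0 0 7.5 78;0 0 0 7.5 78;0 0 0 7.5 78;0 0 0 7.5 78;0 0 0 7.5 78;0 0 0 7.5 78;0 0 0 7.5 78;0 0 0 7.5 78;0 0 0 4.5 78"
}}

```text
clock: 46.75
tool_pos: [0.5835, 0.073, 0.2139]
orientation: [-180.0, -0.2, -6.0]
contact_force: [-0.1, 0.4, 0.4]
width: 0.0781
finger_force: 0.0
```

```bash
python3 st.py; python3 - <<'E'
from disc import *
c,im=shot('p4'); u=proj(c,(.6127,.1175,.074)).astype(int);print(u)
cv2.imwrite('pics/p4z.png',cv2.resize(im[max(u[1]-90,0):u[1]+90,u[0]-110:u[0]+110],None,fx=3.3,fy=3.3))
E
```

```text
46.75 q [-0.5  8.2 94.5 -0.  77.2 95.5] p [0.5835 0.073  0.2139] o [-180.     -0.23   -6.02] F [-0.1  0.4  0.4] w 78.1
toolz [ 0.004 -0.    -1.   ] az -5.8
[200 156]
```

View pics/p4z.png

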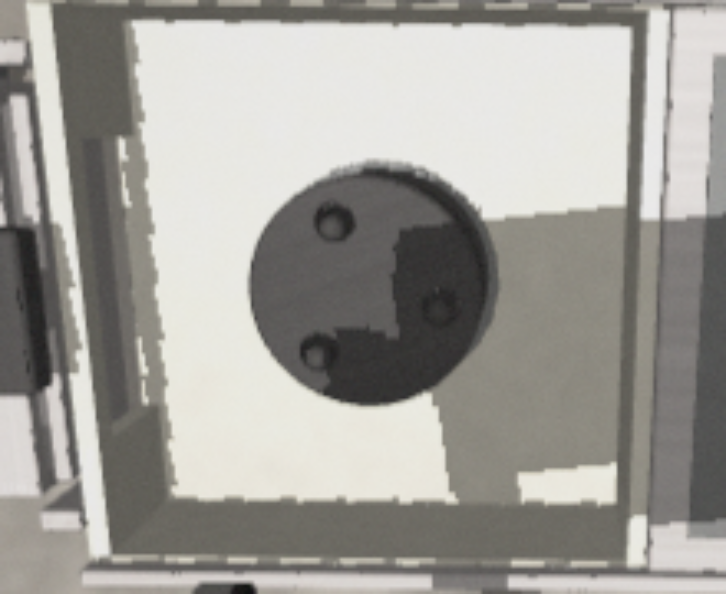

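The chamber view shows all four discs stacked flat and centred, with stud tips nearly flush in the holes. Closing the hatch.

>>> {"method": "drive_tool", "body": {
  "commands": "11 36 0 0 40;12 37 0 0 40;0 36 0 0 40;0 0 30 0 40;0 0 30 0 40;0 0 0 0 40;0 0 0 0 40"
}}

```text
clock: 47.5
tool_pos: [0.5956, -0.0377, 0.1547]
orientation: [-180.0, -0.2, -5.7]
contact_force: [0.5, -0.8, 0.6]
width: 0.0401
finger_force: 0.0
```

>>> {"method": "drive_tool", "body": {
  "commands": "0 0 20 0 40;0 0 20 0 40;0 0 13 0 40;0 0 0 0 40;0 0 0 0 0;0 0 0 0 0;0 0 0 0 0;0 0 0 0 0;0 -10 0 0 0;0 -20 0 0 0;0 -25 0 0 0;0 -25 0 0 0;0 -25 0 0 0;0 -25 0 0 0;0 -20 0 0 0;0 -7 0 0 0;0 -2 0 0 0;0 0 0 0 0;0 0 0 0 0"
}}

```text
clock: 49.4
tool_pos: [0.616, 0.1179, 0.1043]
orientation: [179.9, -0.8, -5.8]
contact_force: [7.5, -7.4, -0.4]
width: 0.0107
finger_force: 40.5
```

>>> {"method": "drive_tool", "body": {
  "commands": "0 0 0 0 40;0 0 0 0 40;0 0 0 0 40;0 0 -40 0 0;0 0 -40 0 0;0 0 -30 0 0;-10 40 0 0 0;-10 40 0 0 0;-10 40 0 0 0;-10 40 0 0 0;-10 30 0 0 0;0 0 0 0 0"
}}

```text
clock: 50.6
tool_pos: [0.5418, -0.0665, 0.2122]
orientation: [179.9, -0.3, -5.9]
contact_force: [0.3, 0.8, -0.6]
width: 0.0005
finger_force: 0.0
```

```bash
python3 st.py; python3 - <<'E'
from m import *
c,im=shot('pu')
a=load('w1')
print(tri([ray(a[0],(487,178)),ray(load('w3')[0],(502,147))]))
P=(.588,-.132,.1); u=proj(c,P).astype(int); print(u)
cv2.imwrite('pics/puz.png',im)
for n in('w1','pu'):
    cc,ii=load(n)
    for t in(40,60): print(n,t,*bar(ii,cc,P,t,50))
E
```

```text
50.6 q [-15.3   2.4 100.8  -0.   76.5  80.7] p [ 0.5418 -0.0665  0.2122] o [179.94  -0.29  -5.92] F [ 0.3  0.8 -0.6] w 0.5
toolz [ 0.005 -0.002 -1.   ] az -17.5
(array([ 0.57928449, -0.14856799,  0.07502232]), [np.float64(0.003851842930213769), np.float64(0.003851842930213823)])
[327 126]
w1 40 [484 175] [(np.float64(486.2), np.float64(178.4), (29.1, 24.8), 9.5, 536)]
w1 60 [484 175] [(np.float64(467.5), np.float64(171.8), (16.8, 39.0), 24.6, 220), (np.float64(486.1), np.float64(178.7), (29.7, 25.9), 18.4, 641)]
pu 40 [327 126] [(np.float64(334.5), np.float64(132.5), (31.0, 31.0), 90.0, 339)]
pu 60 [327 126] [(np.float64(330.0), np.float64(134.3), (48.0, 41.6), 33.7, 1236)]
```

View pics/puz.png

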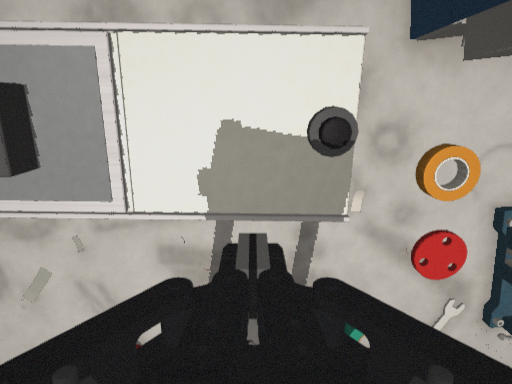

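The black cap is at (335,132), with the collar ring around it.

```bash
python3 - <<'E'
from m import *
print(tri([ray(load('w1')[0],(487,178.5)),ray(load('pu')[0],(335,132))]))
for z in(.085,.095,.105): print(onz(load('pu')[0],(335,132),z).round(4),onz(load('w1')[0],(487,178.5),z).round(4))
E
```

```text
(array([ 0.58264325, -0.13884702,  0.09444267]), [np.float64(3.359226726865289e-05), np.float64(3.359226726865485e-05)])
[ 0.5816 -0.1412  0.085 ] [ 0.5798 -0.1458  0.085 ]
[ 0.5827 -0.1387  0.095 ] [ 0.5828 -0.1384  0.095 ]
[ 0.5839 -0.1362  0.105 ] [ 0.5858 -0.131   0.105 ]
```

>>> {"method": "drive_tool", "body": {
  "commands": "24 34 0 0 0;24 34 0 0 0;0 0 40 0 0;0 0 40 0 0;0 0 20 0 0;0 0 0 0 0;0 0 0 0 0"
}}

```text
clock: 51.35
tool_pos: [0.5852, -0.1351, 0.1128]
orientation: [-180.0, -0.3, -5.6]
contact_force: [-0.2, 0.1, 0.9]
width: 0.0001
finger_force: 0.0
```

Correct by (-3, +4) and press down in steps.

>>> {"method": "drive_tool", "body": {
  "commands": "-2 3 6 0 0;0 0 6 0 0;0 0 4 0 0;0 0 3 0 0;0 0 3 0 0;0 0 3 0 0;0 0 0 0 0;0 0 0 0 0"
}}

```text
clock: 52.15
tool_pos: [0.5836, -0.1394, 0.0935]
orientation: [179.9, -0.4, -5.7]
contact_force: [-14.4, 5.7, 35.4]
width: -0.0001
finger_force: 17.4
```

>>> {"method": "drive_tool", "body": {
  "commands": "0 0 -6 0 0;0 0 -5 0 0;0 0 0 0 0"
}}

```text
clock: 52.45
tool_pos: [0.5832, -0.1393, 0.0995]
orientation: [180.0, -0.4, -5.7]
contact_force: [1.0, -1.1, 2.1]
width: -0.0004
finger_force: 0.8
```

>>> {"method": "drive_tool", "body": {
  "commands": "0 0 2 0 0;0 0 0 0 0"
}}

```text
clock: 52.65
tool_pos: [0.5829, -0.1392, 0.0962]
orientation: [180.0, -0.4, -5.7]
contact_force: [2.2, -0.7, 4.0]
width: 0.0003
finger_force: 1.8
```

>>> {"method": "drive_tool", "body": {
  "commands": "0 0 2 0 0;0 0 0 0 0"
}}

```text
clock: 52.85
tool_pos: [0.5828, -0.1392, 0.0944]
orientation: [180.0, -0.4, -5.7]
contact_force: [3.4, -0.3, 4.8]
width: 0.0002
finger_force: 2.3
```

>>> {"method": "drive_tool", "body": {
  "commands": "0 0 2 0 0;0 0 0 0 0"
}}

```text
clock: 53.05
tool_pos: [0.5829, -0.1392, 0.0939]
orientation: [180.0, -0.4, -5.7]
contact_force: [-1.6, 0.4, 13.2]
width: 0.0001
finger_force: 6.2
```

>>> {"method": "drive_tool", "body": {
  "commands": "0 0 3 0 0;0 0 0 0 0"
}}

```text
clock: 53.25
tool_pos: [0.5831, -0.1393, 0.0936]
orientation: [180.0, -0.4, -5.7]
contact_force: [-9.9, 2.7, 28.6]
width: -0.0003
finger_force: 14.5
```

>>> {"method": "drive_tool", "body": {
  "commands": "0 0 -30 0 0;0 0 -40 0 0;0 0 -35 0 40;1 -43 0 0 40;1 -43 0 0 40;1 -43 0 0 40;1 -43 0 0 40;0 -43 0 0 40;0 -43 0 0 40;0 -44 0 0 40;0 -44 0 0 40;0 0 0 0 40;0 0 30 0 40;0 0 30 0 40;0 0 0 0 40;0 0 0 0 40"
}}

```text
clock: 54.85
tool_pos: [0.6196, 0.204, 0.1334]
orientation: [179.9, -0.1, -5.8]
contact_force: [-0.0, -0.6, -0.2]
width: 0.0401
finger_force: 0.0
```

>>> {"method": "drive_tool", "body": {
  "commands": "3 -1 15 0 40;0 0 15 0 40;0 0 10 0 40;0 0 0 0 40;0 0 0 0 0;0 0 0 0 0;0 0 0 0 0;0 0 0 0 0",
  "squeeze": 80
}}

```text
clock: 55.65
tool_pos: [0.6242, 0.2046, 0.0953]
orientation: [179.9, -0.3, -5.8]
contact_force: [-2.0, -5.5, 2.4]
width: 0.013
finger_force: 78.8
```

>>> {"method": "drive_tool", "body": {
  "commands": "0 0 -5 0 0;0 0 -8 0 0;0 0 -8 0 0;0 0 -8 0 0;0 0 -8 0 0;0 0 -4 0 0;0 0 0 0 0;0 0 0 0 0"
}}

```text
clock: 56.45
tool_pos: [0.6241, 0.2045, 0.1354]
orientation: [179.9, -0.4, -5.8]
contact_force: [2.5, -5.0, -4.1]
width: 0.013
finger_force: 82.3
```

>>> {"method": "drive_tool", "body": {
  "commands": "0 0 0 0 0;0 0 0 0 40;0 0 0 0 40;0 0 0 0 40;0 0 -40 0 40;0 0 -40 0 40;0 0 -40 0 40;-40 20 0 0 40;-40 20 0 0 40;0 0 0 0 40;0 0 0 0 40"
}}

```text
clock: 57.55
tool_pos: [0.5391, 0.1741, 0.2559]
orientation: [-180.0, -0.4, -5.7]
contact_force: [1.3, 0.1, 0.4]
width: 0.0399
finger_force: 0.0
```

```bash
python3 st.py; python3 -c "
from h import *
shot('end')"
```

```text
57.55 q [ 1.000e+01  3.400e+00  9.500e+01 -1.000e-01  8.120e+01  1.057e+02] p [0.5391 0.1741 0.2559] o [-179.96   -0.42   -5.71] F [1.3 0.1 0.4] w 39.9
toolz [ 0.007  0.    -1.   ] az 0.1
```

View pics/end.png

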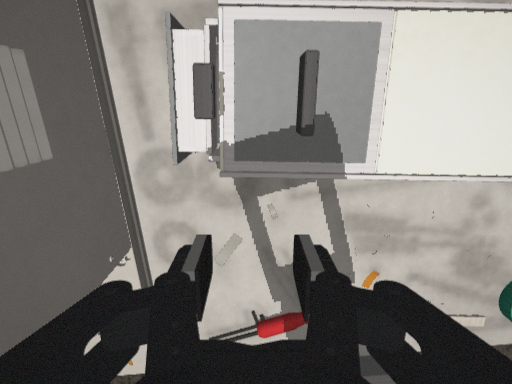

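The hatch is shut and the handle at (204,91) looks raised. One height check, then hand in.

```bash
python3 -c "
from h import *
c=load('end')[0]; print(onz(c,(204,90),.142).round(4),onz(c,(204,90),.102).round(4))
print(order.hand_in())"
```

```text
[0.6234 0.2034 0.142 ] [0.6256 0.2091 0.102 ]
the job is handed in; nothing more can be done
None
```

All four three-hole discs are stacked on the studs, the outer door is shut, purge was pressed right down, and the inner door is raised its full 40 mm; I handed the job in at about 58 s, but no verdict came back.

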